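Seat the dowel drilling guide on the undrilled shelf rail and hold it down

TASK

One of the two white shelf rails clamped in the blue fixture still has no wooden dowels: pick up the aluminium drill guide by its black handle and slide it, lined up along the row of the two orange spring lifters, over the dark steel pin of that rail until it drops on, then press it firmly down against the lifters until it lies flush and bears on the rail. Finish while still holding it pressed down firmly like that, ready for drilling. Do not press the guide onto the rail that already has dowels, and leave the glue bottle, dowel tray and screwdriver where they are.

Things in the scene. Friction and masses are not known exactly. Their poses are not given: they have to be found in the camera images.
- guide_mid (a point): the loose drill guide (0.3 to 0.65 kg), flat on the bench to the robot's right; point at its centre, 31 mm above its underside. On the middle of its plate stands a black handle block 36 (x) x 22 (y) mm, from 20 to 62 mm above the underside, to be gripped across its 22 mm (fingers closing along the guide's y). z up. Half a turn makes no difference
- guide_under (a point): point at the centre of the guide's underside, the mouth of the blind hole that takes the pin (14.5 mm diameter, 15 mm deep, 1.5 mm chamfer, invisible from above); axes as guide_mid
- blank_top (a point): white shelf rail without dowels, 90 (x) x 150 (y) x 16 mm, clamped in one of the fixture's two stations (either one, it changes); point at the centre of its top face, 36 mm above the bench, on the axis of that station's pin. Its x runs along the row of the two lifters
- finished_top (a point): same for the rail in the other station, which already has two wooden dowels (10 mm diameter, standing 18 mm above its top face, 30 mm either side of the pin along x)
- pin_1 (a point): top of the dark steel locating pin of station 1, 12 mm above the rail's top face (48 mm above the bench); 12 mm diameter, its top 2.5 mm tapering to 9 mm. Axes are the fixture's: blue base plate 170 (x) x 400 (y) x 20 mm, stations 100 mm either side of its middle along y; the rails are parallel to it
- pin_2 (a point): the same for station 2
- lifter_1 (a joint): sprung lifter of station 1: two orange plungers (11 mm diameter) 56 mm either side of the pin along x, moving as one; 0 = up, tops 6 mm above the rail (42 mm above the bench); grows in m as pressed down; takes 8 N to start, about 13 N at 0.006, where the guide lies flush on the rail. Lifts the guide again if it is let go
- lifter_2 (a joint): the same for station 2
- glue_mid (a point): bystander: yellow glue bottle with red cap, 56 mm diameter, 150 mm tall, upright; point at half its height
- tray_mid (a point): bystander: grey tray of dowels 75 x 110 x 35 mm; point at half its height
- driver_grip (a point): bystander: green screwdriver lying on the bench; point in its handle
- guide: the whole drill guide: aluminium plate 130 (x) x 70 (y) x 20 mm with the handle on its middle and two brass bushings (20 mm diameter, 6 mm above the plate) 30 mm either side of the middle along x; origin at the centre of its underside (as guide_under)
- blank: the rail without dowels; origin at the centre of its underside, 16 mm below blank_top
- finished: the rail with dowels; origin at the centre of its underside, 16 mm below finished_top
There are look-alikes about, which are no part of the job. Of the things that look like the guide, the middle-sized one is meant.

How it is judged:
By the outcome, as a careful person would: the job done as asked, in the order asked, and still so for the second after the job is handed in, while the arm keeps its last pose, push and grip.
It also fails if it takes over 48 s, if anything falls off the work surface, if the arm or the gripper's body presses on something with over 40 N, if the wrist force passes 120 N, or if a joint passes its speed limit or range.

ROBOT

A 6-joint arm with a two-finger parallel gripper is mounted at the origin on the work surface. World frame = base frame: x ahead of the robot, y to its left, z up, the work surface at z = 0. Lengths are in m, angles in rad, forces in N, time in s.
With the tool pointing down it reaches from about 0.35 to 0.775 m from the base axis. Payload 5.5 kg.
Tool frame: the origin (TCP) lies on the mounting face of the last link; the fingertips stand 173 mm ahead of it and the grasp point (between the pads) lies 155 mm ahead of it; z points along the fingers, y is the direction in which the jaws open and shut (so a half turn about z gives the same grasp; the last joint's range is limited). The gripper opens to 85 mm and grips with 20 to 120 N. Pads are 22 mm wide; open, the fingers measure 114 mm over their backs; the gripper's body (76 mm by 85 mm) begins 54 mm behind the grasp point. The pads swing forward as they close: fully open they stand 13 mm farther back than shut.
Start: joints at [1.161, 0.313, 0.046, 1.304, 0, 1.431], TCP at [0.153, 0.554, 0.405] pointing down, gripper open.
Joint ranges: [-2.76, 2.76], [-0.86, 1.69], [-1.03, 1.26], [-2.2, 2.34], [-1.47, 1.5], [-3.14, 3.14]. Speed limits (rad/s): [2.57, 2.57, 3.14, 3.14, 3.14, 3.14].

INTERFACE

Orientations are given as a unit quaternion [w, x, y, z].
In Python, from workcell import get_state, eyes, env gives the robot as it stands. The module is installed in compiled form; this text tells all that it offers.
- The arm moves only by the tool carry_out, never from a script. Its argument "motion" is a list of rows, each an object of numbers: "jaw": the opening, from -1 (shut) to 1 (fully open); "tx", "ty", "tz": the shift along the tool's x, y, z in cm; "wx", "wy", "wz": the turn, a rotation vector about the tool's x, y, z in degrees. In form: [{"jaw": .., "tx": .., "ty": .., "tz": .., "wx": .., "wy": .., "wz": ..}, ...]. A call has 1 to 20 rows; each row shifts and turns the commanded pose from where the row before left it, along the tool's axes as they then stand; what a row does not reach is not made up. A row lasts 1/8 s, in which the tool goes at most 62.5 mm and 10.7 degrees, less where a joint would pass 70% of its speed; a pose out of reach is approached as far as the arm can. A call with a gripper value outside its range is refused whole. The fingers move at their own pace and stop on an object; "force" is the grip in N (left out, the last holds). Time passes only in rows, so rows that do not move let the fingers close. It gives the time, the measured TCP pose, the force and the opening at its end, in the units of the state.
- get_state(): the state, without advancing time (a new reading comes with each control period).
- eyes.read_camera(name): name is "side" or "top"; returns the picture (480x640x3 uint8, blue, green, red); there is no depth.
- eyes.calibration(name): a dict with "K" (3x3 intrinsics, pixels), "camera_from_world" (4x4, takes a point from world to camera coordinates). Camera axes: x right, y up, looking along -z (the intrinsics and any distortion apply to the point x, -y, -z); pixel columns grow to the right and rows downward; lengths in m; the calibration is good to about 2 mm. A picture is of the moment at which its call begins. calibration takes no time and is no camera call.
- env.hand_in(): hands the job in, once; it reports no verdict.
The state is a dict: "clock": time; "joint_pos": joint angles; "qvel": joint speeds; "tau": joint torques, N m; "tcp_pos": TCP position; "orientation": TCP orientation; "wrist_force": force on the tool from outside, world axes, zero at the start; "ft_torque": the same for the moment, N m; "finger_gap": finger opening in m.
Only numpy, scipy, OpenCV 4.12 (cv2) and the standard library are available. Lean on these libraries where they do the work, as an engineer would, in place of code of your own. Each camera call takes 0.05 s, during which the arm holds its last target.

## Working session

There is one attempt and no reset: what is moved stays moved. The work goes in short steps, Python scripts to look and compute and a tool call to move; the robot and the scene stay as the last step left them, time stands still between calls to the robot, and variables do not carry over. Pictures are saved under pics/ and viewed, and the job is handed in when it is done.

Besides the shell and the picture viewer there is one more tool, called as a command line: name --argument value ..., lists and objects as JSON in quotes. carry_out: Moves the arm, as the interface text tells. Its arguments: {"type":"object","properties":{"motion":{"type":"array"},"force":{"type":"number"}},"required":["motion"]}

```bash
mkdir -p pics; ls
cat > look.py <<'E'
import cv2,sys
from workcell import get_state, eyes, env
def snap(n,f):
    im=eyes.read_camera(n); cv2.imwrite(f'pics/{f}.png',im); return im
E
python3 - <<'E'
from look import *
import numpy as np
np.set_printoptions(precision=4,suppress=True)
for n in('side','top'):
    snap(n,n+'0'); c=eyes.calibration(n); print(c)
print(get_state())
E
```

```text
pics
{'K': array([[576.5273,   0.    , 319.2241],
       [  0.    , 576.5273, 239.1178],
       [  0.    ,   0.    ,   1.    ]]), 'camera_from_world': array([[ 0.7442, -0.6678, -0.0172, -0.433 ],
       [ 0.3638,  0.3835,  0.8489, -0.2257],
       [-0.5603, -0.638 ,  0.5283, -0.9846],
       [ 0.    ,  0.    ,  0.    ,  1.    ]])}
{'K': array([[461.6146,   0.    , 321.5374],
       [  0.    , 461.6146, 236.2778],
       [  0.    ,   0.    ,   1.    ]]), 'camera_from_world': array([[ 0.0208, -0.9996,  0.0201, -0.108 ],
       [ 0.9928,  0.0231,  0.1172, -0.4873],
       [-0.1176,  0.0175,  0.9929, -1.1472],
       [ 0.    ,  0.    ,  0.    ,  1.    ]])}
{'clock': 0.1, 'joint_pos': array([1.1614, 0.3139, 0.0451, 1.3036, 0.    , 1.4312]), 'qvel': array([-0.0004, -0.0007,  0.004 ,  0.0003, -0.0005, -0.0022]), 'tau': array([  0.0021, -48.1726,  29.9245,   0.0127,  -0.0002,   0.    ]), 'tcp_pos': array([0.1532, 0.554 , 0.4039]), 'orientation': array([-0.0002,  0.1345,  0.9909, -0.0008]), 'wrist_force': array([0.0998, 0.4816, 0.828 ]), 'ft_torque': array([-0.0463, -0.019 , -0.0234]), 'finger_gap': 0.08557054703542982}
```

View pics/top0.png

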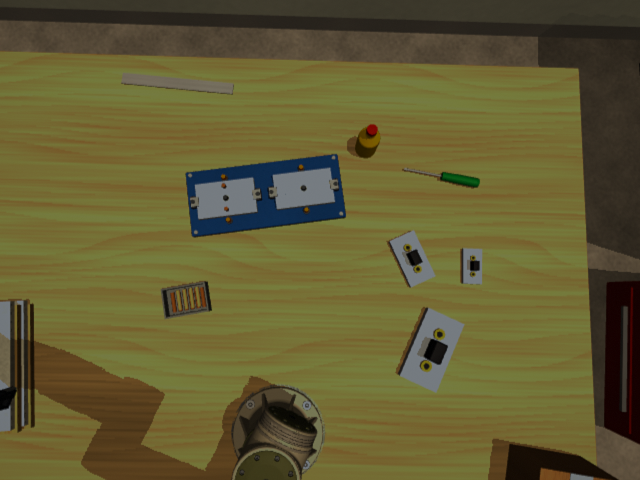

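View pics/side0.png

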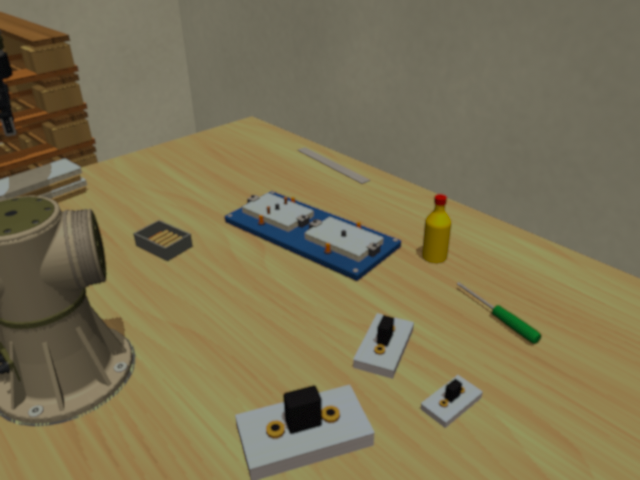

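The top view shows the middle-sized guide at about (412,258), the blank rail (one dark pin only) at about (304,188), and the finished rail at (226,198). The side view agrees. I'll zoom in to measure.

Run:
```python
import cv2
t=cv2.imread('pics/top0.png'); s=cv2.imread('pics/side0.png')
def z(im,x,y,w,h,k): return cv2.resize(im[y:y+h,x:x+w],None,fx=k,fy=k,interpolation=cv2.INTER_CUBIC)
cv2.imwrite('pics/zt1.png',cv2.convertScaleAbs(z(t,180,150,170,90,4.7),alpha=1.4))
cv2.imwrite('pics/zt2.png',cv2.convertScaleAbs(z(t,380,220,60,72,8),alpha=1.4))
cv2.imwrite('pics/zs1.png',z(s,220,180,190,100,4.2))
cv2.imwrite('pics/zs2.png',z(s,345,305,80,75,8))
```

```text
(no output)
```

View pics/zt1.png

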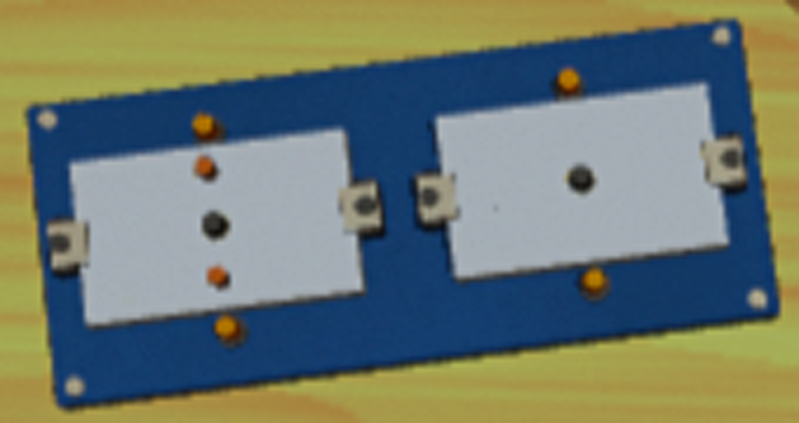

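View pics/zt2.png

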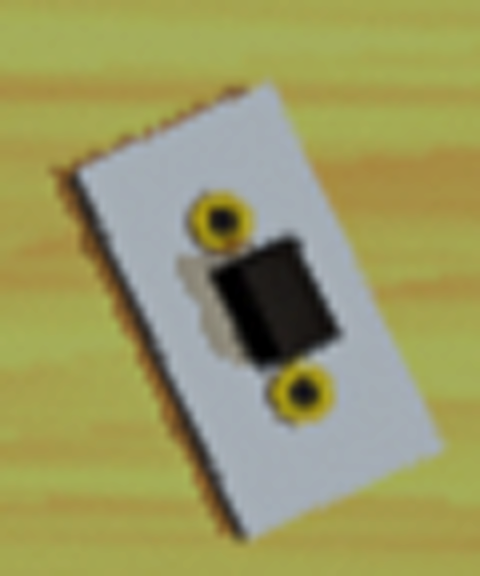

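View pics/zs1.png

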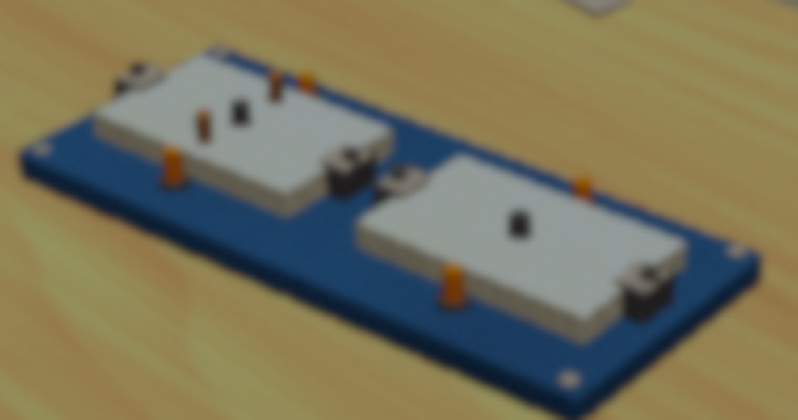

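View pics/zs2.png

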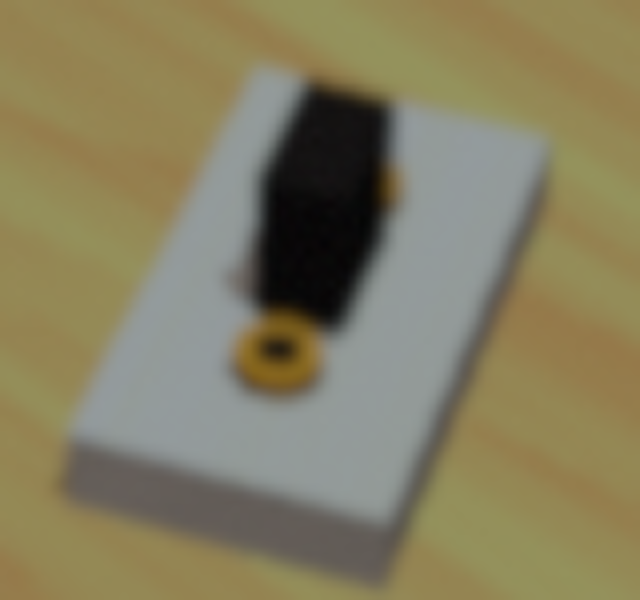

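```bash
cat > geo.py <<'E'
import numpy as np
from workcell import eyes
def ray(n,u,v,z):
    c=eyes.calibration(n);K=c['K'];T=c['camera_from_world'];R=T[:3,:3];t=T[:3,3]
    d=np.linalg.inv(K)@[u,v,1]; d=R.T@np.array([d[0],-d[1],-d[2]]); o=-R.T@t
    return o+d*(z-o[2])/d[2]
def zm(p,x0,y0,k): return ((p[0]+.5)/k-.5+x0,(p[1]+.5)/k-.5+y0)
E
python3 - <<'E'
from geo import *
np.set_printoptions(precision=4,suppress=True)
def show(lbl,n,pts,zo,z):
    P=np.array([ray(n,*zm(p,*zo),z) for p in pts]); print(lbl,n,P[:,:2].tolist() if 0 else P[:,:2].round(4).tolist())
    if len(P)==4:
        print('  c',P.mean(0)[:2],'sides',[round(float(np.linalg.norm(P[i]-P[i-1])),4) for i in range(4)],
         'ang',[round(float(np.degrees(np.arctan2(*(P[i]-P[i-1])[[1,0]]))),2) for i in range(4)])
    if len(P)==2:
        d=P[1]-P[0]; print('  mid',P.mean(0)[:2],'len',np.linalg.norm(d),'ang',np.degrees(np.arctan2(d[1],d[0])))
T1=(180,150,4.7);T2=(380,220,8);S1=(220,180,4.2);S2=(345,305,8)
show('guide','top',[(78,172),(270,83),(443,448),(243,540)],T2,.02)
show('guide','side',[(258,68),(552,140),(388,522),(75,440)],S2,.02)
show('bush','top',[(221,220),(302,392)],T2,.026)
show('handletop','top',[(237,260),(296,236),(340,334),(281,358)],T2,.062)
show('rail','top',[(437,115),(707,84),(728,244),(456,279)],T1,.036)
show('rail','side',[(357,228),(460,155),(686,243),(582,325)],S1,.036)
show('pin','top',[(581,177)],T1,.048)
show('pin','side',[(519,214)],S1,.048)
show('lift','top',[(568,79),(593,280)],T1,.042)
show('lift','side',[(583,180),(453,268)],S1,.042)
show('finpin','top',[(214,223)],T1,.048)
show('finlift','top',[(204,125),(226,326)],T1,.042)
show('base','top',[(30,105),(738,20),(778,318),(64,408)],T1,.02)
E
```

```text
guide top [[0.4824, -0.2722], [0.5127, -0.3343], [0.3963, -0.3895], [0.3657, -0.3253]]
  c [ 0.4393 -0.3303] sides [0.1282, 0.0692, 0.1289, 0.0712] ang [24.48, -63.95, -154.62, 115.47]
guide side [[0.4824, -0.2716], [0.5123, -0.3348], [0.3952, -0.3902], [0.365, -0.3295]]
  c [ 0.4387 -0.3315] sides [0.1309, 0.0699, 0.1296, 0.0677] ang [26.26, -64.65, -154.69, 116.45]
bush top [[0.4673, -0.3171], [0.4129, -0.343]]
  mid [ 0.4401 -0.33  ] len 0.06024410220398654 ang -154.60761052247287
handletop top [[0.4514, -0.3147], [0.4593, -0.3331], [0.4291, -0.3466], [0.4213, -0.3283]]
  c [ 0.4403 -0.3307] sides [0.033, 0.02, 0.033, 0.0199] ang [24.34, -66.79, -155.76, 113.11]
rail top [[0.6469, 0.0321], [0.6682, -0.1153], [0.5792, -0.1284], [0.5562, 0.0188]]
  c [ 0.6126 -0.0482] sides [0.0917, 0.149, 0.09, 0.149] ang [8.35, -81.79, -171.62, 98.85]
rail side [[0.5525, 0.015], [0.6451, 0.0347], [0.6676, -0.1151], [0.5733, -0.1323]]
  c [ 0.6096 -0.0494] sides [0.1487, 0.0947, 0.1515, 0.0959] ang [98.04, 12.02, -81.47, -169.67]
pin top [[0.6116, -0.0478]]
pin side [[0.6108, -0.0481]]
lift top [[0.6673, -0.0391], [0.5564, -0.0555]]
  mid [ 0.6119 -0.0473] len 0.11212338671188714 ang -171.586496133428
lift side [[0.6676, -0.0391], [0.5562, -0.0563]]
  mid [ 0.6119 -0.0477] len 0.11274114820790299 ang -171.24652604789648
finpin top [[0.5814, 0.1485]]
finlift top [[0.6365, 0.1576], [0.5266, 0.1407]]
  mid [0.5816 0.1492] len 0.11124918960253827 ang -171.30875435051482
base top [[0.6508, 0.2583], [0.7097, -0.1325], [0.5416, -0.1574], [0.4827, 0.2306]]
  c [0.5962 0.0498] sides [0.1703, 0.3952, 0.1699, 0.3924] ang [9.35, -81.43, -171.57, 98.63]
```

Both cameras agree to about 1–2 mm. The guide centre is (0.440,-0.3305) with x at 25.3°, and the blank's pin is (0.6117,-0.0478) with x at 8.6°. I'll travel above the guide, pointing down.

carry_out --motion '[{"tx": -4.14,"ty": -3.14},{"tx": -4.14,"ty": -3.14},{"tx": -4.14,"ty": -3.14},{"tx": -4.14,"ty": -3.14},{"tx": -4.14,"ty": -3.14},{"tx": -4.14,"ty": -3.14},{"tx": -4.14,"ty": -3.14},{"tx": -4.14,"ty": -3.14},{"tx": -4.14,"ty": -3.14},{"tx": -4.14,"ty": -3.14},{"tx": -4.14,"ty": -3.14},{"tx": -0.63,"ty": -4.79},{"tx": -0.63,"ty": -4.79},{"tx": -0.63,"ty": -4.79},{"tx": -0.63,"ty": -4.79},{"tx": -0.63,"ty": -4.79},{"tx": -0.63,"ty": -4.79},{"tx": -0.63,"ty": -4.79},{"tx": -0.63,"ty": -4.79},{"tx": -0.63,"ty": -4.79}]'

```text
invalid input at $.motion[0]: expected keys jaw, tx, ty, tz, wx, wy, wz
```

carry_out --motion '[{"wz": -8.1},{"wz": -8.1},{"wz": -8.1},{"wz": -8.1},{"wz": -8.1},{},{}]' --force 60

```text
invalid input at $.motion[0]: expected keys jaw, tx, ty, tz, wx, wy, wz
```

```bash
cat > to.py <<'E'
import numpy as np
from scipy.spatial.transform import Rotation as R
from workcell import get_state
np.set_printoptions(precision=4,suppress=True)
def st():
    s=get_state(); q=s['orientation']; r=R.from_quat(np.r_[q[1:],q[0]]).as_matrix()
    return s,np.array(s['tcp_pos']),r
def to(x,y,zg,yaw):
    "deltas (cm, deg in tool axes) to have grasp point at x,y,zg, tool y at yaw deg, pointing down"
    s,p,r=st(); g=p+.155*r[:,2]
    yw=np.radians(yaw); ty=np.array([np.cos(yw),np.sin(yw),0]); tz=np.array([0,0,-1.]); tx=np.cross(ty,tz)
    rt=np.c_[tx,ty,tz]; pt=np.array([x,y,zg+.155])
    print('t',s['clock'],'tcp',p,'grasp',g,'yaw_y',np.degrees(np.arctan2(r[1,1],r[0,1])),'z',r[:,2],'F',np.array(s['wrist_force']),'gap',s['finger_gap'])
    print('shift cm',r.T@(pt-p)*100,'turn deg',np.degrees(R.from_matrix(r.T@rt).as_rotvec()))
E
python3 -c "
from to import *
to(.440,-.3305,.045,115.3)"
```

```text
t 0.1 tcp [0.1532 0.554  0.4039] grasp [0.1531 0.5538 0.2489] yaw_y 74.5412274398056 z [-0.0007 -0.0015 -1.    ] F [0.0998 0.4816 0.828 ] gap 0.08557054703542982
shift cm [-51.2259 -77.5753  20.5024] turn deg [ -0.0842  -0.0473 -40.7588]
```

carry_out --motion '[{"jaw": 1,"tx": -4.14,"ty": -3.14,"tz": 0,"wx": 0,"wy": 0,"wz": 0},{"jaw": 1,"tx": -4.14,"ty": -3.14,"tz": 0,"wx": 0,"wy": 0,"wz": 0},{"jaw": 1,"tx": -4.14,"ty": -3.14,"tz": 0,"wx": 0,"wy": 0,"wz": 0},{"jaw": 1,"tx": -4.14,"ty": -3.14,"tz": 0,"wx": 0,"wy": 0,"wz": 0},{"jaw": 1,"tx": -4.14,"ty": -3.14,"tz": 0,"wx": 0,"wy": 0,"wz": 0},{"jaw": 1,"tx": -4.14,"ty": -3.14,"tz": 0,"wx": 0,"wy": 0,"wz": 0},{"jaw": 1,"tx": -4.14,"ty": -3.14,"tz": 0,"wx": 0,"wy": 0,"wz": 0},{"jaw": 1,"tx": -4.14,"ty": -3.14,"tz": 0,"wx": 0,"wy": 0,"wz": 0},{"jaw": 1,"tx": -4.14,"ty": -3.14,"tz": 0,"wx": 0,"wy": 0,"wz": 0},{"jaw": 1,"tx": -4.14,"ty": -3.14,"tz": 0,"wx": 0,"wy": 0,"wz": 0},{"jaw": 1,"tx": -4.14,"ty": -3.14,"tz": 0,"wx": 0,"wy": 0,"wz": 0},{"jaw": 1,"tx": -0.63,"ty": -4.79,"tz": 0,"wx": 0,"wy": 0,"wz": 0},{"jaw": 1,"tx": -0.63,"ty": -4.79,"tz": 0,"wx": 0,"wy": 0,"wz": 0},{"jaw": 1,"tx": -0.63,"ty": -4.79,"tz": 0,"wx": 0,"wy": 0,"wz": 0},{"jaw": 1,"tx": -0.63,"ty": -4.79,"tz": 0,"wx": 0,"wy": 0,"wz": 0},{"jaw": 1,"tx": -0.63,"ty": -4.79,"tz": 0,"wx": 0,"wy": 0,"wz": 0},{"jaw": 1,"tx": -0.63,"ty": -4.79,"tz": 0,"wx": 0,"wy": 0,"wz": 0},{"jaw": 1,"tx": -0.63,"ty": -4.79,"tz": 0,"wx": 0,"wy": 0,"wz": 0},{"jaw": 1,"tx": -0.63,"ty": -4.79,"tz": 0,"wx": 0,"wy": 0,"wz": 0},{"jaw": 1,"tx": -0.63,"ty": -4.79,"tz": 0,"wx": 0,"wy": 0,"wz": 0}]'

```text
clock: 2.6
tcp_pos: [0.4393, -0.3322, 0.4042]
orientation: [-0.0, 0.135, 0.991, 0.0]
wrist_force: [0.2, -0.3, 0.1]
finger_gap: 0.0856
```

carry_out --motion '[{"jaw": 1,"tx": 0,"ty": 0,"tz": 0,"wx": 0,"wy": 0,"wz": -8.1},{"jaw": 1,"tx": 0,"ty": 0,"tz": 0,"wx": 0,"wy": 0,"wz": -8.1},{"jaw": 1,"tx": 0,"ty": 0,"tz": 0,"wx": 0,"wy": 0,"wz": -8.1},{"jaw": 1,"tx": 0,"ty": 0,"tz": 0,"wx": 0,"wy": 0,"wz": -8.1},{"jaw": 1,"tx": 0,"ty": 0,"tz": 0,"wx": 0,"wy": 0,"wz": -8.1},{"jaw": 1,"tx": 0,"ty": 0,"tz": 0,"wx": 0,"wy": 0,"wz": 0},{"jaw": 1,"tx": 0,"ty": 0,"tz": 0,"wx": 0,"wy": 0,"wz": 0}]'

```text
clock: 3.48
tcp_pos: [0.4399, -0.3306, 0.4044]
orientation: [-0.0, -0.216, 0.976, 0.0]
wrist_force: [-0.4, -0.1, -0.3]
finger_gap: 0.0856
```

```bash
python3 -c "
from to import *
to(.440,-.3305,.045,115.3)"
```

```text
t 3.475 tcp [ 0.4399 -0.3306  0.4044] grasp [ 0.4398 -0.3306  0.2494] yaw_y 114.91221583908097 z [-0.0003  0.0005 -1.    ] F [-0.3968 -0.116  -0.3273] gap 0.08561821736177627
shift cm [-0.0199 -0.0055 20.4415] turn deg [ 0.0309 -0.0039 -0.3878]
```

carry_out --motion '[{"jaw": 1,"tx": 0,"ty": 0,"tz": 4,"wx": 0,"wy": 0,"wz": -0.4},{"jaw": 1,"tx": 0,"ty": 0,"tz": 4,"wx": 0,"wy": 0,"wz": 0},{"jaw": 1,"tx": 0,"ty": 0,"tz": 4,"wx": 0,"wy": 0,"wz": 0},{"jaw": 1,"tx": 0,"ty": 0,"tz": 3,"wx": 0,"wy": 0,"wz": 0},{"jaw": 1,"tx": 0,"ty": 0,"tz": 2,"wx": 0,"wy": 0,"wz": 0},{"jaw": 1,"tx": 0,"ty": 0,"tz": 2,"wx": 0,"wy": 0,"wz": 0},{"jaw": 1,"tx": 0,"ty": 0,"tz": 1.4,"wx": 0,"wy": 0,"wz": 0},{"jaw": 1,"tx": 0,"ty": 0,"tz": 0,"wx": 0,"wy": 0,"wz": 0},{"jaw": 1,"tx": 0,"ty": 0,"tz": 0,"wx": 0,"wy": 0,"wz": 0}]' --force 80

```text
clock: 4.6
tcp_pos: [0.4401, -0.3309, 0.2013]
orientation: [0.0, -0.22, 0.975, -0.0]
wrist_force: [0.7, -0.2, 0.6]
finger_gap: 0.0849
```

```bash
python3 -c "
from to import *
from look import *
to(.440,-.3305,.045,115.3)
for n,(x,y) in dict(top=(330,200),side=(280,230)).items():
    im=snap(n,n+'1'); cv2.imwrite('pics/z1%s.png'%n,cv2.resize(im[y:y+150,x:x+200],None,fx=4,fy=4,interpolation=2))
"
```

```text
t 4.6 tcp [ 0.4401 -0.3309  0.2013] grasp [ 0.4403 -0.331   0.0463] yaw_y 115.42003751875846 z [ 0.0007 -0.0006 -1.    ] F [ 0.6981 -0.2096  0.6063] gap 0.08494407938185097
shift cm [-0.0053  0.0453  0.1293] turn deg [-0.048   0.0233  0.12  ]
```

View pics/z1top.png

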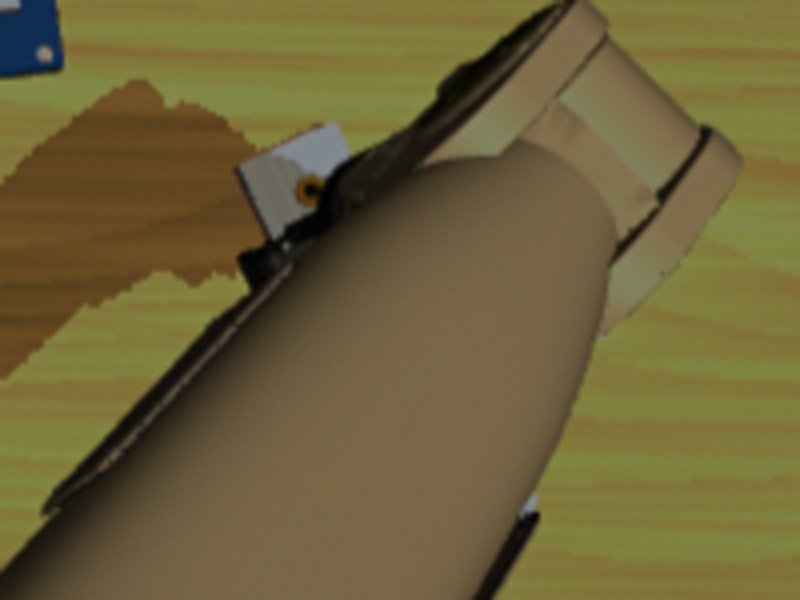

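View pics/z1side.png

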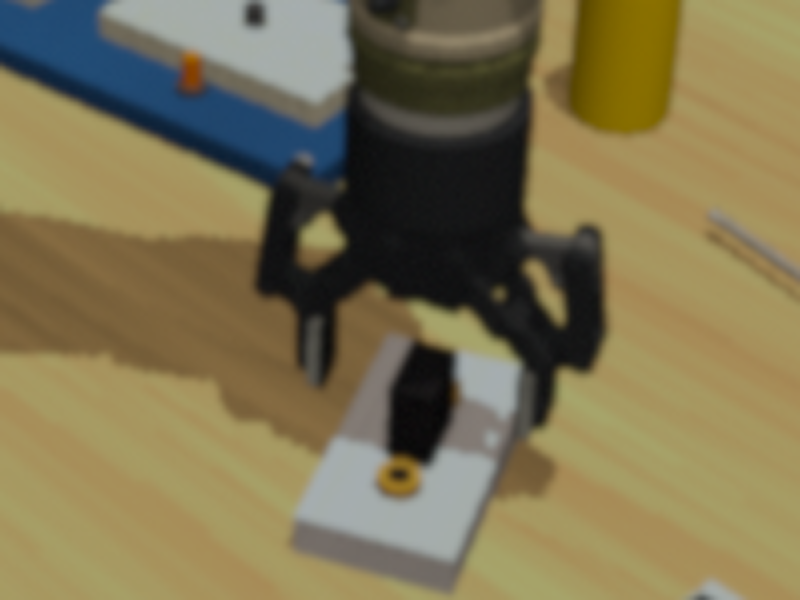

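The side view shows the handle (zoomed at about 420,400) centred between the open fingers. Closing now.

carry_out --motion '[{"jaw": 0,"tx": 0,"ty": 0,"tz": 0,"wx": 0,"wy": 0,"wz": 0},{"jaw": -0.3,"tx": 0,"ty": 0,"tz": 0,"wx": 0,"wy": 0,"wz": 0},{"jaw": -1,"tx": 0,"ty": 0,"tz": 0,"wx": 0,"wy": 0,"wz": 0},{"jaw": -1,"tx": 0,"ty": 0,"tz": 0,"wx": 0,"wy": 0,"wz": 0},{"jaw": -1,"tx": 0,"ty": 0,"tz": 0,"wx": 0,"wy": 0,"wz": 0},{"jaw": -1,"tx": 0,"ty": 0,"tz": 0,"wx": 0,"wy": 0,"wz": 0},{"jaw": -1,"tx": 0,"ty": 0,"tz": 0,"wx": 0,"wy": 0,"wz": 0}]' --force 100

```text
clock: 5.58
tcp_pos: [0.44, -0.3308, 0.2009]
orientation: [0.0, -0.22, 0.975, -0.0]
wrist_force: [-0.1, -0.4, 4.4]
finger_gap: 0.0206
```

```bash
python3 -c "
from to import *
to(.6117,-.0478,.145,98.6)"
```

```text
t 5.575 tcp [ 0.44   -0.3308  0.2009] grasp [ 0.4401 -0.3308  0.0459] yaw_y 115.44129634997796 z [ 0.0004 -0.0003 -1.    ] F [-0.0741 -0.4082  4.3649] gap 0.020623567674950292
shift cm [-27.6635  18.1745  -9.9085] turn deg [-0.0246  0.0166 16.8413]
```

carry_out --motion '[{"jaw": -1,"tx": 0,"ty": 0,"tz": -0.5,"wx": 0,"wy": 0,"wz": 0},{"jaw": -1,"tx": 0,"ty": 0,"tz": -1.4,"wx": 0,"wy": 0,"wz": 0},{"jaw": -1,"tx": 0,"ty": 0,"tz": -2,"wx": 0,"wy": 0,"wz": 0},{"jaw": -1,"tx": 0,"ty": 0,"tz": -2,"wx": 0,"wy": 0,"wz": 0},{"jaw": -1,"tx": 0,"ty": 0,"tz": -2,"wx": 0,"wy": 0,"wz": 0},{"jaw": -1,"tx": 0,"ty": 0,"tz": -2,"wx": 0,"wy": 0,"wz": 0},{"jaw": -1,"tx": -1.77,"ty": 1.17,"tz": 0,"wx": 0,"wy": 0,"wz": 0},{"jaw": -1,"tx": -2.8,"ty": 1.8,"tz": 0,"wx": 0,"wy": 0,"wz": 0},{"jaw": -1,"tx": -2.8,"ty": 1.8,"tz": 0,"wx": 0,"wy": 0,"wz": 0},{"jaw": -1,"tx": -2.8,"ty": 1.8,"tz": 0,"wx": 0,"wy": 0,"wz": 0},{"jaw": -1,"tx": -2.8,"ty": 1.8,"tz": 0,"wx": 0,"wy": 0,"wz": 0},{"jaw": -1,"tx": -2.8,"ty": 1.8,"tz": 0,"wx": 0,"wy": 0,"wz": 0},{"jaw": -1,"tx": -2.8,"ty": 1.9,"tz": 0,"wx": 0,"wy": 0,"wz": 0},{"jaw": -1,"tx": -2.8,"ty": 1.9,"tz": 0,"wx": 0,"wy": 0,"wz": 0},{"jaw": -1,"tx": -2.8,"ty": 1.9,"tz": 0,"wx": 0,"wy": 0,"wz": 0},{"jaw": -1,"tx": -2,"ty": 1.3,"tz": 0,"wx": 0,"wy": 0,"wz": 0},{"jaw": -1,"tx": -1.5,"ty": 1,"tz": 0,"wx": 0,"wy": 0,"wz": 5.6},{"jaw": -1,"tx": 0,"ty": 0,"tz": 0,"wx": 0,"wy": 0,"wz": 5.6},{"jaw": -1,"tx": 0,"ty": 0,"tz": 0,"wx": 0,"wy": 0,"wz": 5.6},{"jaw": -1,"tx": 0,"ty": 0,"tz": 0,"wx": 0,"wy": 0,"wz": 0}]'

```text
clock: 8.07
tcp_pos: [0.6115, -0.0475, 0.2998]
orientation: [-0.0, -0.076, 0.997, 0.0]
wrist_force: [0.9, 0.7, -3.4]
finger_gap: 0.0202
```

carry_out --motion '[{"jaw": -1,"tx": 0,"ty": 0,"tz": 0,"wx": 0,"wy": 0,"wz": 0},{"jaw": -1,"tx": 0,"ty": 0,"tz": 0,"wx": 0,"wy": 0,"wz": 0}]'

```text
clock: 8.32
tcp_pos: [0.6116, -0.0478, 0.2997]
orientation: [-0.0, -0.076, 0.997, 0.0]
wrist_force: [0.7, 0.7, -4.0]
finger_gap: 0.0211
```

```bash
python3 -c "
from to import *
from look import *
to(.6117,-.0478,.145,98.6)
for n,(x,y) in dict(top=(220,110),side=(250,120)).items():
    im=snap(n,n+'2'); cv2.imwrite('pics/z2%s.png'%n,cv2.resize(im[y:y+150,x:x+200],None,fx=4,fy=4,interpolation=2))
"
```

```text
t 8.325 tcp [ 0.6116 -0.0478  0.2997] grasp [ 0.6116 -0.0478  0.1447] yaw_y 98.68029045964211 z [-0.0001  0.0001 -1.    ] F [ 0.7176  0.6654 -4.0153] gap 0.021083228290009217
shift cm [-0.009   0.0029 -0.0256] turn deg [ 0.0056 -0.004   0.0803]
```

View pics/z2top.png

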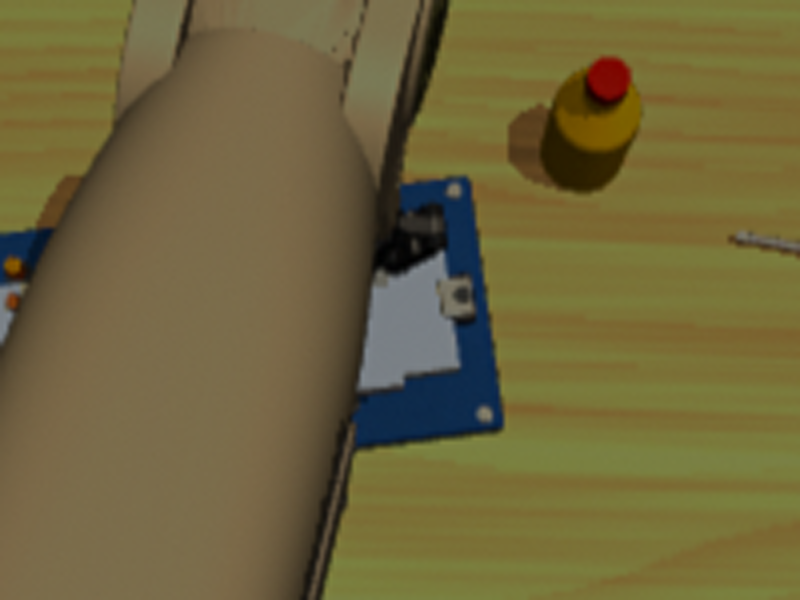

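View pics/z2side.png

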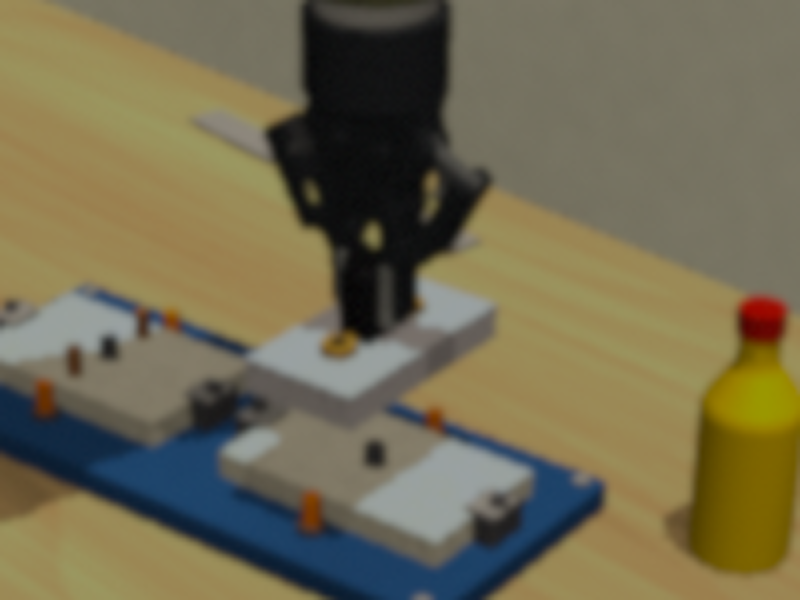

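```bash
python3 - <<'E'
from geo import *
a=np.radians(8.68);u=np.array([np.cos(a),np.sin(a)]);v=np.array([-u[1],u[0]]);c=np.array([.6116,-.0478])
k=(250,120,4)
pp={'-+':(245,357),'--':(350,400),'+-':(493,308)}
for s,p in pp.items():
    e=c+(.065 if s[0]=='+' else -.065)*u+(.035 if s[1]=='+' else -.035)*v
    o=ray('side',*zm(p,*k),.1188)[:2]; d=o-e; print(s,e.round(4),o.round(4),'err u,v mm',(1000*d@u).round(1),(1000*d@v).round(1))
# bushing near
o=ray('side',*zm((340,342),*k),.1248)[:2]-c; print('bush', 1000*o@u,1000*o@v)
E
python3 - <<'E'
import cv2
im=cv2.imread('pics/side2.png')
cv2.imwrite('pics/z2b.png',cv2.convertScaleAbs(cv2.resize(im[180:245,300:385],None,fx=9,fy=9,interpolation=2),alpha=1.5))
E
```

```text
-+ [ 0.5421 -0.023 ] [ 0.5412 -0.0222] err u,v mm -0.8 0.9
-- [ 0.5526 -0.0922] [ 0.55  -0.093] err u,v mm -2.7 -0.4
+- [ 0.6811 -0.0726] [ 0.6749 -0.074 ] err u,v mm -6.3 -0.4
bush -31.073496665075776 -0.2515620187421263
```

View pics/z2b.png

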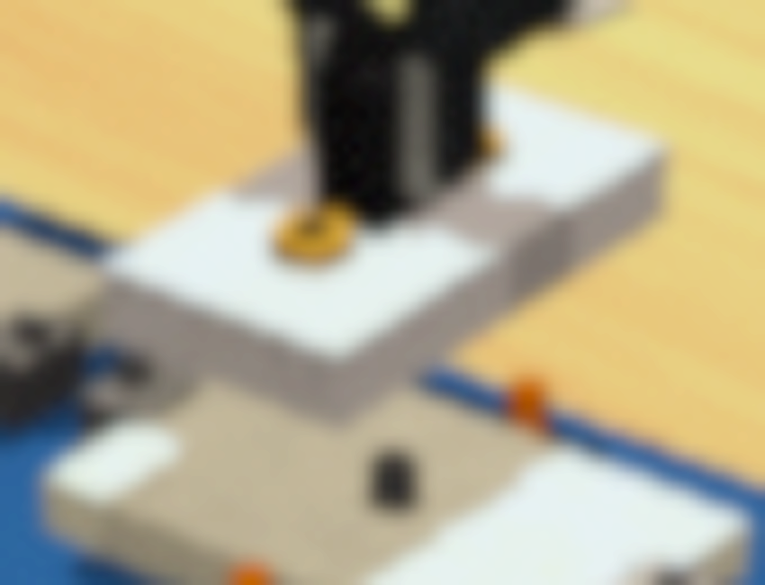

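Run:
```python
from geo import *
a=np.radians(8.68);u=np.array([np.cos(a),np.sin(a)]);v=np.array([-u[1],u[0]]);c=np.array([.6116,-.0478])
cal=eyes.calibration('side')
def proj(P):
    q=cal['camera_from_world']@np.r_[P,1]; q=cal['K']@[q[0],-q[1],-q[2]]; return q[:2]/q[2]
k=(300,180,9)
L=[('-+ top',-.065,.035,.1188,(105,268)),('-- top',-.065,-.035,.1188,(335,358)),('+- top',.065,-.035,.1188,(666,152)),('-- bot',-.065,-.035,.0988,(340,424)),('+- bot',.065,-.035,.0988,(660,213)),('bush',-.03,0,.1248,(313,230))]
for n,x,y,z,p in L:
    e=proj(np.r_[c+x*u+y*v,z]); o=np.array(zm(p,*k)); print(n,'pix obs-exp',(o-e).round(2))
for nm,P,p in [('pin',[.6117,-.0478,.048],(394,460)),]:
    print(nm,(np.array(zm(p,*k))-proj(P)).round(2))
```

```text
-+ top pix obs-exp [-0.23  0.47]
-- top pix obs-exp [-1.   0.3]
+- top pix obs-exp [-0.83  0.95]
-- bot pix obs-exp [-0.45 -0.82]
+- bot pix obs-exp [-1.19 -0.36]
bush pix obs-exp [-0.51  0.21]
pin [-0.04  0.29]
```

Predicted and observed guide corners agree within about 1 px (under 2 mm). I'm applying a half-millimetre correction and descending to just above the pin.

carry_out --motion '[{"jaw": -1,"tx": -0.05,"ty": -0.04,"tz": 1,"wx": 0,"wy": 0,"wz": 0},{"jaw": -1,"tx": 0,"ty": 0,"tz": 1.2,"wx": 0,"wy": 0,"wz": 0},{"jaw": -1,"tx": 0,"ty": 0,"tz": 1.2,"wx": 0,"wy": 0,"wz": 0},{"jaw": -1,"tx": 0,"ty": 0,"tz": 0.8,"wx": 0,"wy": 0,"wz": 0},{"jaw": -1,"tx": 0,"ty": 0,"tz": 0.4,"wx": 0,"wy": 0,"wz": 0},{"jaw": -1,"tx": 0,"ty": 0,"tz": 0.1,"wx": 0,"wy": 0,"wz": 0},{"jaw": -1,"tx": 0,"ty": 0,"tz": 0,"wx": 0,"wy": 0,"wz": 0},{"jaw": -1,"tx": 0,"ty": 0,"tz": 0,"wx": 0,"wy": 0,"wz": 0}]'

```text
clock: 9.43
tcp_pos: [0.6124, -0.0481, 0.2532]
orientation: [0.0, -0.075, 0.997, -0.0]
wrist_force: [-0.4, 0.1, -3.5]
finger_gap: 0.0206
```

```bash
python3 -c "
from to import *
from look import *
to(.6121,-.0482,.0819,98.6)
im=snap('side','side3'); cv2.imwrite('pics/z3.png',cv2.convertScaleAbs(cv2.resize(im[190:265,290:390],None,fx=8,fy=8,interpolation=2),alpha=1.4))
"
```

```text
t 9.425 tcp [ 0.6124 -0.0481  0.2532] grasp [ 0.6126 -0.0481  0.0982] yaw_y 98.64111886645185 z [ 0.0009 -0.0001 -1.    ] F [-0.4457  0.0948 -3.5081] gap 0.02062989584192392
shift cm [ 0.0374 -0.0075  1.6256] turn deg [-0.0122  0.0481  0.0411]
```

View pics/z3.png

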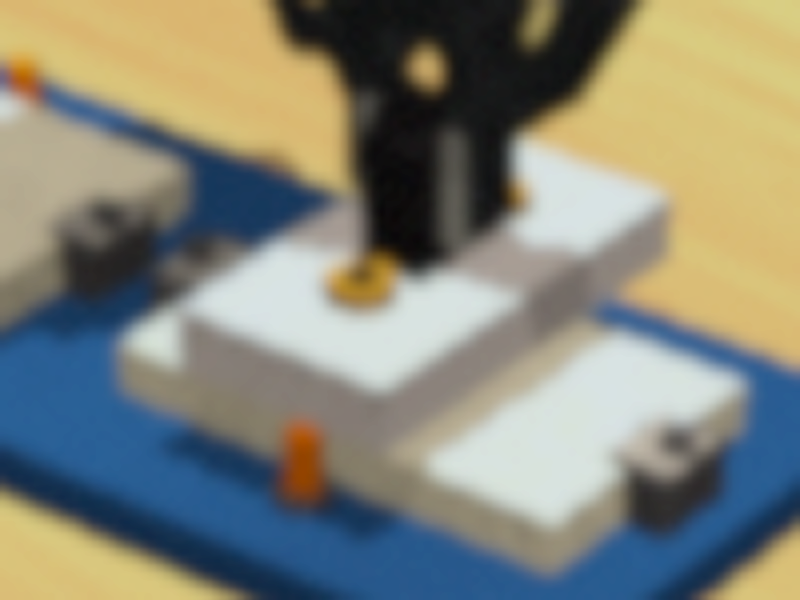

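The guide hovers over the blank, with the near lifter (zoomed at about 300,465) under the middle of its end. Descending gently onto the pin.

carry_out --motion '[{"jaw": -1,"tx": 0,"ty": 0,"tz": 0.15,"wx": 0,"wy": 0,"wz": 0},{"jaw": -1,"tx": 0,"ty": 0,"tz": 0.15,"wx": 0,"wy": 0,"wz": 0},{"jaw": -1,"tx": 0,"ty": 0,"tz": 0.15,"wx": 0,"wy": 0,"wz": 0},{"jaw": -1,"tx": 0,"ty": 0,"tz": 0.1,"wx": 0,"wy": 0,"wz": 0},{"jaw": -1,"tx": 0,"ty": 0,"tz": 0.1,"wx": 0,"wy": 0,"wz": 0},{"jaw": -1,"tx": 0,"ty": 0,"tz": 0.1,"wx": 0,"wy": 0,"wz": 0},{"jaw": -1,"tx": 0,"ty": 0,"tz": 0.1,"wx": 0,"wy": 0,"wz": 0},{"jaw": -1,"tx": 0,"ty": 0,"tz": 0,"wx": 0,"wy": 0,"wz": 0},{"jaw": -1,"tx": 0,"ty": 0,"tz": 0,"wx": 0,"wy": 0,"wz": 0}]'

```text
clock: 10.6
tcp_pos: [0.6123, -0.048, 0.2442]
orientation: [0.0, -0.075, 0.997, 0.0]
wrist_force: [0.1, 0.3, -4.1]
finger_gap: 0.0208
```

```bash
python3 -c "
from to import *
to(.6121,-.0482,.0819,98.6)
print(get_state()['ft_torque'])
"
```

```text
t 10.6 tcp [ 0.6123 -0.048   0.2442] grasp [ 0.6123 -0.048   0.0892] yaw_y 98.64182106684872 z [ 0.0002  0.0001 -1.    ] F [ 0.1469  0.3349 -4.1302] gap 0.02084488387197601
shift cm [ 0.0199 -0.0135  0.7347] turn deg [0.0024 0.0096 0.0418]
[-0.0302  0.0226  0.0228]
```

The underside is at about 43 mm, below the pin top (48 mm), with no contact force, so the pin is in the hole. Pressing down now.

carry_out --motion '[{"jaw": -1,"tx": 0,"ty": 0,"tz": 0.1,"wx": 0,"wy": 0,"wz": 0},{"jaw": -1,"tx": 0,"ty": 0,"tz": 0.1,"wx": 0,"wy": 0,"wz": 0},{"jaw": -1,"tx": 0,"ty": 0,"tz": 0.1,"wx": 0,"wy": 0,"wz": 0},{"jaw": -1,"tx": 0,"ty": 0,"tz": 0.1,"wx": 0,"wy": 0,"wz": 0},{"jaw": -1,"tx": 0,"ty": 0,"tz": 0.1,"wx": 0,"wy": 0,"wz": 0},{"jaw": -1,"tx": 0,"ty": 0,"tz": 0.1,"wx": 0,"wy": 0,"wz": 0},{"jaw": -1,"tx": 0,"ty": 0,"tz": 0,"wx": 0,"wy": 0,"wz": 0},{"jaw": -1,"tx": 0,"ty": 0,"tz": 0,"wx": 0,"wy": 0,"wz": 0}]' --force 120

```text
clock: 11.6
tcp_pos: [0.6123, -0.048, 0.2389]
orientation: [0.0, -0.075, 0.997, -0.0]
wrist_force: [-3.2, 1.4, 6.8]
finger_gap: 0.0207
```

carry_out --motion '[{"jaw": -1,"tx": 0,"ty": 0,"tz": 0.1,"wx": 0,"wy": 0,"wz": 0},{"jaw": -1,"tx": 0,"ty": 0,"tz": 0.05,"wx": 0,"wy": 0,"wz": 0},{"jaw": -1,"tx": 0,"ty": 0,"tz": 0,"wx": 0,"wy": 0,"wz": 0},{"jaw": -1,"tx": 0,"ty": 0,"tz": 0,"wx": 0,"wy": 0,"wz": 0}]'

```text
clock: 12.1
tcp_pos: [0.6123, -0.048, 0.2376]
orientation: [0.0, -0.075, 0.997, -0.0]
wrist_force: [-3.9, 1.1, 7.6]
finger_gap: 0.0206
```

```bash
python3 -c "
from to import *
to(.6121,-.0482,.0819,98.6)
print(get_state()['ft_torque'])
"
```

```text
t 12.1 tcp [ 0.6123 -0.048   0.2376] grasp [ 0.6125 -0.0481  0.0826] yaw_y 98.64228254646217 z [ 0.001  -0.0002 -1.    ] F [-3.8726  1.0881  7.6447] gap 0.020602163772685915
shift cm [ 0.0238 -0.0118  0.0704] turn deg [-0.017   0.0537  0.0423]
[0.1649 0.7772 0.011 ]
```

The lifters are compressing, at about 11.7 N net, with a small side load from the pin towards -x. I'll ease 0.4 mm that way and press further.

carry_out --motion '[{"jaw": -1,"tx": 0.05,"ty": 0.02,"tz": 0,"wx": 0,"wy": 0,"wz": 0},{"jaw": -1,"tx": 0,"ty": 0,"tz": 0.1,"wx": 0,"wy": 0,"wz": 0},{"jaw": -1,"tx": 0,"ty": 0,"tz": 0.05,"wx": 0,"wy": 0,"wz": 0},{"jaw": -1,"tx": 0,"ty": 0,"tz": 0,"wx": 0,"wy": 0,"wz": 0},{"jaw": -1,"tx": 0,"ty": 0,"tz": 0,"wx": 0,"wy": 0,"wz": 0}]'

```text
clock: 12.72
tcp_pos: [0.6121, -0.048, 0.237]
orientation: [0.001, -0.075, 0.997, -0.0]
wrist_force: [-4.4, 0.5, 11.6]
finger_gap: 0.0205
```

```bash
python3 -c "
from to import *
to(.6121,-.0482,.0819,98.6)
print(get_state()['ft_torque'])
"
```

```text
t 12.725 tcp [ 0.6121 -0.048   0.237 ] grasp [ 0.6124 -0.0481  0.082 ] yaw_y 98.64226760593044 z [ 0.0023 -0.0004 -1.    ] F [-4.3531  0.5074 11.5721] gap 0.020459550363723995
shift cm [-0.0005 -0.0198  0.0112] turn deg [-0.0431  0.127   0.0423]
[ 0.2423  0.9497 -0.0005]
```

carry_out --motion '[{"jaw": -1,"tx": 0.07,"ty": 0,"tz": 0,"wx": 0,"wy": 0,"wz": 0},{"jaw": -1,"tx": 0,"ty": 0,"tz": 0.1,"wx": 0,"wy": 0,"wz": 0},{"jaw": -1,"tx": 0,"ty": 0,"tz": 0.1,"wx": 0,"wy": 0,"wz": 0},{"jaw": -1,"tx": 0,"ty": 0,"tz": 0,"wx": 0,"wy": 0,"wz": 0},{"jaw": -1,"tx": 0,"ty": 0,"tz": 0,"wx": 0,"wy": 0,"wz": 0}]'

```text
clock: 13.35
tcp_pos: [0.6117, -0.048, 0.237]
orientation: [0.002, -0.075, 0.997, -0.0]
wrist_force: [-6.3, 1.3, 21.7]
finger_gap: 0.0205
```

```bash
python3 -c "
from to import *
to(.6121,-.0482,.0819,98.6)
print(get_state()['ft_torque'])
"
```

```text
t 13.35 tcp [ 0.6117 -0.048   0.237 ] grasp [ 0.6124 -0.0481  0.082 ] yaw_y 98.64884895893266 z [ 0.0046 -0.0005 -1.    ] F [-6.3142  1.2792 21.7294] gap 0.020541215917147953
shift cm [-0.0362 -0.0216  0.0075] turn deg [-0.0657  0.2588  0.049 ]
[0.5567 1.628  0.0616]
```

The height now stays at 82.0 mm while the force rises, so the guide bears on the rail. The tool has tilted 0.26° from load compliance, which I'll take out with a small wy turn plus a little more press.

carry_out --motion '[{"jaw": -1,"tx": 0,"ty": 0,"tz": 0,"wx": 0,"wy": 0.3,"wz": 0},{"jaw": -1,"tx": 0,"ty": 0,"tz": 0.05,"wx": 0,"wy": 0.2,"wz": 0},{"jaw": -1,"tx": 0,"ty": 0,"tz": 0.05,"wx": 0,"wy": 0,"wz": 0},{"jaw": -1,"tx": 0,"ty": 0,"tz": 0,"wx": 0,"wy": 0,"wz": 0},{"jaw": -1,"tx": 0,"ty": 0,"tz": 0,"wx": 0,"wy": 0,"wz": 0}]'

```text
clock: 13.98
tcp_pos: [0.6125, -0.0479, 0.2369]
orientation: [-0.001, -0.075, 0.997, -0.001]
wrist_force: [-5.4, 1.9, 24.8]
finger_gap: 0.0204
```

```bash
python3 -c "
from to import *
from look import *
to(.6121,-.0482,.0819,98.6)
print(get_state()['ft_torque'])
im=snap('side','side4'); cv2.imwrite('pics/z4.png',cv2.convertScaleAbs(cv2.resize(im[190:265,290:390],None,fx=8,fy=8,interpolation=2),alpha=1.4))
"
```

```text
t 13.975 tcp [ 0.6125 -0.0479  0.2369] grasp [ 0.6124 -0.0481  0.0819] yaw_y 98.65672212489696 z [-0.0009 -0.0014 -1.    ] F [-5.3815  1.9054 24.7955] gap 0.020433981003431027
shift cm [ 0.0481 -0.02    0.0042] turn deg [-0.0685 -0.0648  0.0567]
[0.8806 1.0251 0.0045]
```

View pics/z4.png

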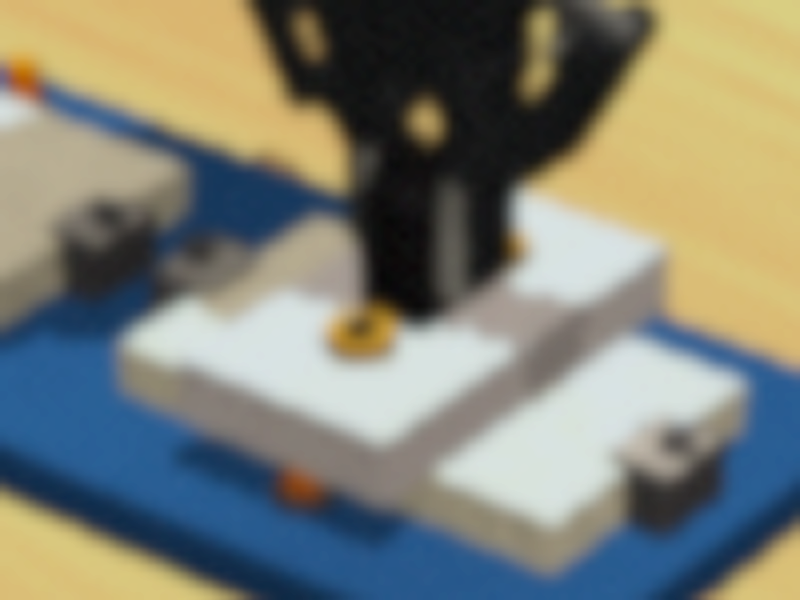

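The guide lies directly on the blank and the near lifter is pushed down. The moment says the +y edge carries more, so I'll add a tiny levelling turn and slightly more press, then recheck.

carry_out --motion '[{"jaw": -1,"tx": 0,"ty": 0,"tz": 0.05,"wx": -0.2,"wy": 0,"wz": 0},{"jaw": -1,"tx": 0.03,"ty": 0,"tz": 0.03,"wx": 0,"wy": 0,"wz": 0},{"jaw": -1,"tx": 0,"ty": 0,"tz": 0,"wx": 0,"wy": 0,"wz": 0},{"jaw": -1,"tx": 0,"ty": 0,"tz": 0,"wx": 0,"wy": 0,"wz": 0},{"jaw": -1,"tx": 0,"ty": 0,"tz": 0,"wx": 0,"wy": 0,"wz": 0},{"jaw": -1,"tx": 0,"ty": 0,"tz": 0,"wx": 0,"wy": 0,"wz": 0}]'

```text
clock: 14.78
tcp_pos: [0.6125, -0.0482, 0.2369]
orientation: [-0.0, -0.075, 0.997, 0.0]
wrist_force: [-5.9, 1.3, 26.6]
finger_gap: 0.0204
```

```bash
python3 -c "
from to import *
from look import *
to(.6121,-.0482,.0819,98.6)
print(get_state()['ft_torque'])
im=snap('side','side5'); snap('top','top5'); cv2.imwrite('pics/z5.png',cv2.convertScaleAbs(cv2.resize(im[190:265,290:390],None,fx=8,fy=8,interpolation=2),alpha=1.4))
"
python3 - <<'E'
from geo import *
a=np.radians(8.65);u=np.array([np.cos(a),np.sin(a)]);v=np.array([-u[1],u[0]]);c=np.array([.6117,-.0478])
cal=eyes.calibration('side')
for x,y in((-.065,.035),(-.065,-.035),(.065,-.035)):
    for z in (.056,.062):
        q=cal['camera_from_world']@np.r_[c+x*u+y*v,z,1]; q=cal['K']@[q[0],-q[1],-q[2]]; q=q[:2]/q[2]
        print(x,y,z,((q+.5-[290,190])*8).round(0))
E
```

```text
t 14.775 tcp [ 0.6125 -0.0482  0.2369] grasp [ 0.6124 -0.0481  0.0819] yaw_y 98.65021160409812 z [-0.0004  0.0008 -1.    ] F [-5.8854  1.2661 26.5713] gap 0.020350469040278374
shift cm [0.0357 0.0103 0.003 ] turn deg [ 0.0466 -0.0157  0.0502]
[ 0.4385  1.209  -0.0604]
-0.065 0.035 0.056 [181. 359.]
-0.065 0.035 0.062 [181. 340.]
-0.065 -0.035 0.056 [386. 444.]
-0.065 -0.035 0.062 [386. 425.]
0.065 -0.035 0.056 [672. 247.]
0.065 -0.035 0.062 [673. 229.]
```

View pics/z5.png

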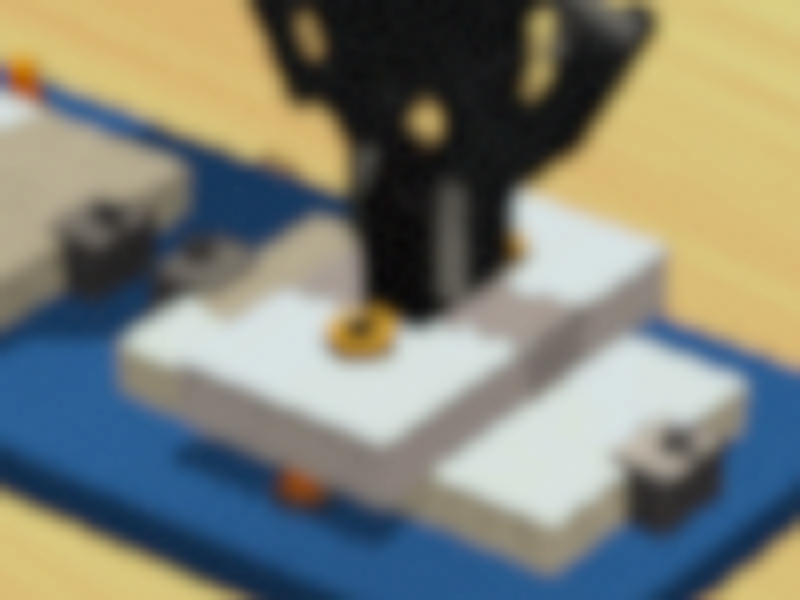

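View pics/top5.png

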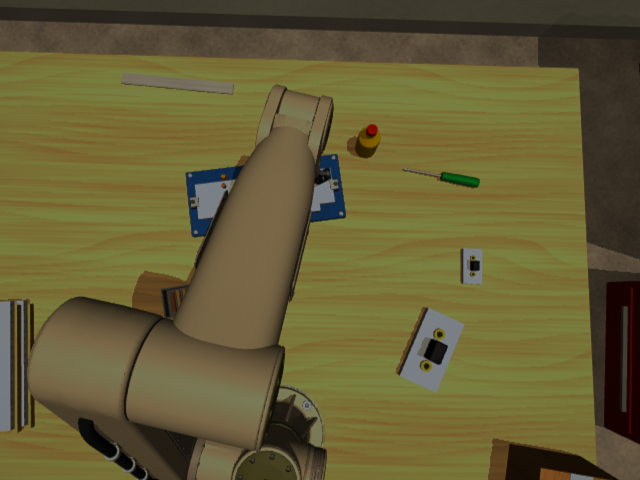

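The plate corners, seen at about (183,360), (386,445) and (665,248), match the flush prediction (z = 56 mm) rather than the raised one. The bystanders and the look-alikes look unmoved. Net press is about 30 N and the height is steady.

```bash
python3 -c "
from workcell import env,get_state
env.hand_in(); s=get_state(); print(s['clock'],s['wrist_force'],s['tcp_pos'])"
```

```text
the job is handed in; nothing more can be done
the job is handed in; nothing more can be done
```

I gripped the middle-sized drill guide by its handle, lined it up with the lifter row and lowered it over the pin of the rail without dowels. I then pressed it flush and handed the job in at about 15 s, still holding it down at a 120 N grip.

**Seating on the pin:** the underside went below the pin's top with no contact force, so the guide dropped on without catching.

**Flush and bearing:** the height stopped at the flush level while the force kept rising. The wrist read 26.6 N upward, about 30 N net once the guide's weight is added, against the 13 N the lifters need. In the side picture the plate corners match the flush position to about 2 mm and the near lifter is pushed down.

**Bystanders:** the glue bottle, screwdriver and finished rail look unmoved in the last top picture. The dowel tray was mostly hidden by the arm there, so I couldn't fully check it, but nothing passed near it.

**Check that was not ideal:** a side load of about 6 N towards the robot remained at the pin and rail. Small shifts and turns did not remove it. The tool still stood within 0.1° of vertical.

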